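# Pack the water-sampling tray

## Task

Pack the sampling tray: stand each amber bottle with a blue, yellow or green cap upright inside the tray's ring of its own cap colour, and lower the blue finned cold block fully home into the tray's finned dock, its fins down between the dock's fins and centred along them. Leave the red-capped bottle and the clear bottle where they stand, and do not tip any bottle over.

Things in the scene. Friction and masses are not known exactly. Their poses are not given: they have to be found in the camera images.
- bottle_blue_center (a point): Amber (brown) glass sample bottle with a blue cap, standing upright at the start, 40 mm diameter, 95 mm tall with its screw cap, glass straight-sided up to 58 mm, cap 28 mm wide, 80 to 170 g. This point is on its axis, half-way up (47.5 mm above its base); z up.
- bottle_yellow_center (a point): Amber (brown) glass sample bottle with a yellow cap, standing upright at the start, 40 mm diameter, 95 mm tall with its screw cap, glass straight-sided up to 58 mm, cap 28 mm wide, 80 to 170 g. This point is on its axis, half-way up (47.5 mm above its base); z up.
- bottle_green_center (a point): Amber (brown) glass sample bottle with a green cap, standing upright at the start, 40 mm diameter, 95 mm tall with its screw cap, glass straight-sided up to 58 mm, cap 28 mm wide, 80 to 170 g. This point is on its axis, half-way up (47.5 mm above its base); z up.
- block_grip (a point): Cold block, 79 mm tall, 0.2-0.4 kg: blue plate 56 (x) x 46 (y) x 10 mm on three downward fins (25 deep, 5 thick, 46 long along y, at x = -18, 0, 18, rounded tips), on which it stands; grey grip bar on top, 44 long (x), 20 thick (y), 44 tall. Half-turn symmetric. This point: middle of the grip bar, 57 mm above the fin tips, 22 above the plate; z up.
- tray: White fixed tray 206 x 206, walls 30 tall, floor 4 thick. Origin: centre of underside, z up. Cells at (+-48, +-48) mm: the dock at (-48, -48), rings in the rest. Aluminium dock: base top 10 mm above the work surface; 4 upright fins 5 thick, 46 long along tray y, tops at 32, at x = -27, -9, 9, 27 from dock centre; the block's fins fit the 3 gaps, 4 free each side. Seated, the grip point is 67 above the work surface.
- ring_blue: Blue plastic ring lying flat on the tray floor (it does not move), outer diameter 72, inner diameter 58, 18 mm tall, open inside down to the tray floor. Origin: its axis at its underside, which is the tray floor, 4 mm above the work surface; z up.
- ring_yellow: Yellow plastic ring lying flat on the tray floor (it does not move), outer diameter 72, inner diameter 58, 18 mm tall, open inside down to the tray floor. Origin: its axis at its underside, which is the tray floor, 4 mm above the work surface; z up.
- ring_green: Green plastic ring lying flat on the tray floor (it does not move), outer diameter 72, inner diameter 58, 18 mm tall, open inside down to the tray floor. Origin: its axis at its underside, which is the tray floor, 4 mm above the work surface; z up.
- decoy_red_center (a point): Look-alike to leave alone: amber glass bottle with a red cap, standing upright at the start, 40 mm diameter, 95 mm tall with its screw cap, glass straight-sided up to 58 mm, cap 28 mm wide, 80 to 170 g. This point is on its axis, half-way up (47.5 mm above its base); z up.
- decoy_clear_center (a point): Look-alike to leave alone: clear colourless glass bottle with a blue cap, standing upright at the start, 40 mm diameter, 95 mm tall with its screw cap, glass straight-sided up to 58 mm, cap 28 mm wide, 80 to 170 g. This point is on its axis, half-way up (47.5 mm above its base); z up.

How it is judged (in metres and radians):
At the end, for the whole second after the job is handed in: Three bottles upright in the rings of their colours (axis within 12 mm, tilt under 0.15 rad); cold block level on the dock base (height within 4 mm, 7 mm across and 12 mm along the fins, 0.2 rad); all at rest; red-capped and clear bottles within 25 mm of their starts (horizontal distance between bottle_blue_center and ring_blue below 0.012 m and z of bottle_blue_center in the frame of ring_blue between 0.04 and 0.054 m and angle between each of bottle_blue_center, bottle_yellow_center, bottle_green_center's own z axis and vertical below 0.15 rad and linear speed of each of bottle_blue, bottle_yellow, bottle_green, block below 0.02 m/s and horizontal distance between bottle_yellow_center and ring_yellow below 0.012 m and z of bottle_yellow_center in the frame of ring_yellow between 0.04 and 0.054 m and horizontal distance between bottle_green_center and ring_green below 0.012 m and z of bottle_green_center in the frame of ring_green between 0.04 and 0.054 m and x of block_grip in the frame of tray between -0.055 and -0.041 m and y of block_grip in the frame of tray between -0.06 and -0.036 m and z of block_grip in the frame of tray between 0.063 and 0.071 m and angle between the x axis of block_grip and the x axis of tray, either way round below 0.2 rad and angle between block_grip's own z axis and vertical below 0.12 rad and distance of each of decoy_red_center, decoy_clear_center from where it was at the start of the episode below 0.025 m); the robot touches nothing.
It fails at once if the red-capped or the clear bottle is moved by more than 25 mm (distance of any of decoy_red_center, decoy_clear_center from where it was at the start of the episode above 0.025 m).
It fails at once if a bottle is tipped over (more than 0.8 rad) (angle between any of bottle_blue_center, bottle_yellow_center, bottle_green_center, decoy_red_center, decoy_clear_center's own z axis and vertical above 0.8 rad).
It also fails if it takes over 128 s, if anything falls off the work surface, if the arm or the gripper's body presses on something with over 40 N, if the wrist force passes 120 N, or if a joint passes its speed limit or range.

## Robot

A 6-joint arm with a two-finger parallel gripper is mounted at the origin on the work surface. World frame = base frame: x ahead of the robot, y to its left, z up, the work surface at z = 0. Lengths are in m, angles in degrees, forces in N, time in s.
With the tool pointing down it reaches from about 0.35 to 0.875 m from the base axis. Payload 4.2 kg.
Tool frame: the origin (TCP) lies midway between the tips of the shut fingers; the grasp point (between the pads) lies 19 mm behind it; y points along the fingers, z is the direction in which the jaws open and shut, and the axes are right-handed (so a half turn about y gives the same grasp; the last joint's range is limited). The gripper opens to 87 mm and grips with 3 to 60 N. Pads are 19 mm wide; open, the fingers measure 117 mm over their backs; the gripper's body (75 mm by 190 mm) begins 51 mm behind the grasp point.
Start: joints at [-55.141, 22.042, 0.453, 0, -68.411, -14.817], TCP at [0.214, -0.587, 0.223] pointing down, gripper open.
Joint ranges: [-179.83, 179.83], [-69.29, 118.12], [-61.27, 80.66], [-181.25, 117.63], [-171.15, -9.14], [-177.46, 177.46]. Speed limits (degrees/s): [159.86, 159.86, 180, 180, 180, 180].

## Interface

Orientations are given as [roll, pitch, yaw] about the fixed x, y, z axes, in that order (R = Rz(yaw) Ry(pitch) Rx(roll)).
In Python, from workcell import env gives the robot as it stands. The module is installed in compiled form; this text tells all that it offers. Calls block until the motion is done:
- env.goto(position, orientation): joint-space move of the TCP to a pose.
- env.move_straight(position, rotation=None, rate=0.15, force_limit=None): straight line of the TCP; rotation=None keeps the orientation; rate is the mean speed in m/s. With force_limit (N) it stops when the force on the tool has changed by that much, and returns True; else False.
- env.set_joints(angles): joint-space move.
- env.gripper_to(opening, grasp_force=None): opening from 0.0 (shut) to 1.0 (fully open); grasp_force is the grip in N (None keeps the last); returns when the fingers have stopped.
- env.dwell(seconds).
- env.inverse_kinematics(position, orientation): joint angles nearest the present ones, or None.
- env.read_state(): the state.
- env.grab_frame(name): name is "side" or "top" or "wrist"; returns a dict with "image" (420x560x3 uint8, blue, green, red), "fx", "fy", "cx", "cy" (pixels), "position" and "orientation" of the camera in the world. Camera axes: x right, y up, looking along -z (the intrinsics and any distortion apply to the point x, -y, -z); pixel columns grow to the right and rows downward; lengths in m; the calibration is good to about 2 mm. The wrist camera is an equidistant fisheye: a pixel r from the principal point sees the ray r / f radians off the axis. A picture is of the moment at which its call begins. There is no depth.
A pose or a line that the arm cannot do raises env.Unreachable and nothing moves.
- env.close_job(): hands the job in, once; it reports no verdict.
Trained networks look in a picture, given as the dict that the camera call returned (one of the last four; its "shot" number tells which), for a name from the list of things; names that differ only in an ending like _2 or _b are one class to them, and where a whole thing is asked for, a point or a joint stands for the part that bears it (a point fixed in the world has none). Each returns a list of dicts, best first, with "score" (0 to 1); they miss things now and then, are a little off and sometimes report something else, mostly with a low value. They report only what shows in the picture. A call takes as long as a camera call.
- env.search_frame(picture, thing): "xyz" ([x, y, z] in m, in world coordinates, good to about 4 mm: the middle of the surface that is visible of it).
- env.trace(picture, thing): "mask" (420x560 bool, what is visible of it).
The state is a dict: "clock": time; "joint_positions": joint angles; "qvel": joint speeds; "joint_torque": joint torques, N m; "position": TCP position; "tool_rot": TCP orientation; "force": force on the tool from outside, world axes, zero at the start; "wrist_torque": the same for the moment, N m; "opening": opening from 0.0 (shut) to 1.0 (fully open).
Only numpy, scipy, OpenCV 4.12 (cv2) and the standard library are available. Lean on these libraries where they do the work, as an engineer would, in place of code of your own. Each camera call takes 0.05 s, during which the arm holds its last target. There are 200 camera calls.

## Working session

There is one attempt and no reset: what is moved stays moved. The work goes in short steps, each a Python script; the robot and the scene stay as the last script left them, time stands still between calls to the robot, and variables do not carry over. Pictures are saved under pics/ and viewed, about 12 in all and at most 16, crops included, and the job is handed in when it is done.

```bash
mkdir -p pics; python3 - <<'E'
from workcell import env
import cv2, numpy as np
ims=[]
s=env.read_state(); print(s["clock"],s["position"],s["tool_rot"],s["opening"])
for c in ("side","top"):
    p=env.grab_frame(c); cv2.imwrite(f"pics/{c}0.png",p["image"])
    print(c,p["fx"],p["cx"],p["cy"],p["position"],p["orientation"])
    for t in ["bottle_blue_center","bottle_yellow_center","bottle_green_center","block_grip","tray","ring_blue","ring_yellow","ring_green","decoy_red_center","decoy_clear_center"]:
        print(t,[(np.round(d["xyz"],3).tolist(),round(d["score"],2)) for d in env.search_frame(p,t)][:3])
print(env.read_state()["clock"])
E
```

```text
0.0 [ 0.21400771 -0.58656892  0.22147896] [-8.98749892e+01  6.18275767e-03  2.00309253e+01] 0.9984175260195531
side 519.226197386258 283.2280442878975 213.45271948483395 [0.51253111 1.19025091 0.83007187] [ 5.79470250e+01  1.36105398e-01 -1.76736658e+02]
bottle_blue_center [([0.431, -0.137, 0.061], 0.5)]
bottle_yellow_center [([0.684, -0.028, 0.054], 0.94), ([0.552, -0.377, 0.053], 0.17)]
bottle_green_center [([0.553, -0.376, 0.046], 0.58)]
block_grip [([0.571, -0.035, 0.039], 0.63)]
tray [([0.479, 0.237, 0.006], 0.76), ([0.569, -0.033, 0.04], 0.47)]
ring_blue []
ring_yellow [([0.547, 0.214, 0.016], 0.95)]
ring_green [([0.437, 0.28, 0.015], 0.96)]
decoy_red_center [([0.457, -0.035, 0.053], 0.93), ([0.549, 0.214, 0.017], 0.73)]
decoy_clear_center [([0.554, -0.16, 0.048], 0.71), ([0.434, 0.281, 0.016], 0.55), ([0.549, 0.215, 0.015], 0.54)]
top 434.29335713196116 278.71749539827823 204.47386097488834 [ 0.46811921 -0.02772364  1.1520966 ] [  5.28690757   0.90135844 -91.4601995 ]
bottle_blue_center [([0.436, -0.142, 0.07], 0.66)]
bottle_yellow_center [([0.675, -0.039, 0.063], 0.58), ([0.459, -0.048, 0.092], 0.16)]
bottle_green_center [([0.556, -0.382, 0.061], 0.65)]
block_grip [([0.57, -0.04, 0.036], 0.74)]
tray [([0.489, 0.243, 0.006], 0.78)]
ring_blue [([0.529, 0.3, 0.021], 0.55)]
ring_yellow [([0.542, 0.204, 0.023], 0.82), ([0.676, -0.039, 0.066], 0.64)]
ring_green [([0.439, 0.286, 0.025], 0.72)]
decoy_red_center [([0.459, -0.051, 0.09], 0.74)]
decoy_clear_center [([0.553, -0.162, 0.064], 0.59)]
1.1
```

View pics/top0.png

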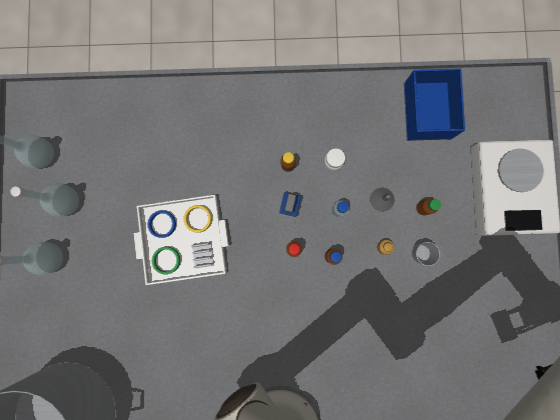

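View pics/side0.png

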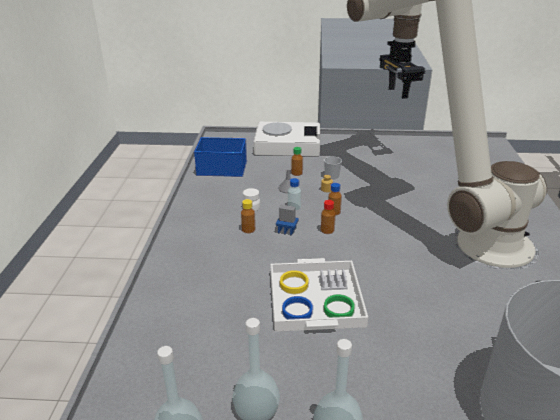

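```bash
cat > h.py <<'E'
from workcell import env
import cv2, numpy as np
from scipy.spatial.transform import Rotation as Ro
def rays(p,px,fish):
    px=np.atleast_2d(px).astype(float)
    u=(px[:,0]-p["cx"])/p["fx"]; v=(px[:,1]-p["cy"])/p["fy"]
    if fish:
        r=np.hypot(u,v)+1e-9; k=np.sin(r)/r; d=np.c_[u*k,-v*k,-np.cos(r)]
    else: d=np.c_[u,-v,-np.ones_like(u)]
    return Ro.from_euler("xyz",p["orientation"],degrees=True).apply(d)
def onplane(p,px,z,fish=False):
    d=rays(p,px,fish); o=np.array(p["position"]); return (o+d*((z-o[2])/d[:,2])[:,None])[:,:2]
# OpenCV hue windows
HUE={"blue":(100,125),"yellow":(20,32),"green":(50,90),"red":(174,184)}
def cmask(img,col):
    hsv=cv2.cvtColor(img,cv2.COLOR_BGR2HSV); h=hsv[...,0].astype(int); lo,hi=HUE[col]
    m=(h>=lo)&(h<=hi)
    if col=="red": m=(h>=174)|(h<=4)
    return m&(hsv[...,1]>130)&(hsv[...,2]>60)
def near(p,m,xy,z,rad,fish=False):
    """pixels of mask m whose plane-z point is within rad of xy"""
    r,c=np.nonzero(m); px=np.c_[c,r]; w=onplane(p,px,z,fish); k=np.hypot(*(w-xy).T)<rad
    return px[k],w[k]
def mid(w): # centre of enclosing circle
    c,r=cv2.minEnclosingCircle(w.astype(np.float32)); return np.round(c,4),round(r,4),len(w)
DOWN=lambda yaw:[-90,0,yaw]
E
python3 - <<'E'
from h import *
p=env.grab_frame("top"); q=env.grab_frame("side")
for n,c,xy in [("b","blue",(.436,-.142)),("y","yellow",(.675,-.039)),("g","green",(.556,-.382)),("clear","blue",(.553,-.162)),("red","red",(.459,-.05))]:
    for pic,nm in((p,"top"),(q,"side")):
        px,w=near(pic,cmask(pic["image"],c),xy,.088,.03); 
        if len(w): print(n,nm,mid(w),w.mean(0).round(4))
for c,xy in [("blue",(.529,.3)),("yellow",(.542,.204)),("green",(.439,.286))]:
    for pic,nm in((p,"top"),(q,"side")):
        px,w=near(pic,cmask(pic["image"],c),xy,.02,.05)
        if len(w): print("ring",c,nm,mid(w),w.mean(0).round(4))
px,w=near(p,cmask(p["image"],"blue"),(.57,-.04),.035,.05); print("block",cv2.minAreaRect(w.astype(np.float32)))
E
```

```text
b top (array([ 0.4361, -0.1478]), 0.0138, 97) [ 0.4361 -0.1477]
b side (array([ 0.4371, -0.1471]), 0.025, 69) [ 0.4386 -0.1479]
y top (array([ 0.6832, -0.0396]), 0.0145, 106) [ 0.6833 -0.0395]
y side (array([ 0.6837, -0.0396]), 0.0254, 79) [ 0.6852 -0.0382]
g top (array([ 0.5567, -0.3946]), 0.0142, 103) [ 0.5567 -0.3944]
g side (array([ 0.5583, -0.3909]), 0.0208, 37) [ 0.5587 -0.3911]
clear top (array([ 0.5578, -0.1699]), 0.0142, 101) [ 0.5574 -0.1702]
clear side (array([ 0.5581, -0.1682]), 0.0231, 59) [ 0.5592 -0.1687]
red top (array([ 0.4576, -0.0477]), 0.0137, 99) [ 0.4574 -0.0477]
red side (array([ 0.459 , -0.0468]), 0.0253, 84) [ 0.4598 -0.0474]
ring blue top (array([0.5311, 0.2957]), 0.0363, 216) [0.5315 0.2968]
ring blue side (array([0.5341, 0.302 ]), 0.0397, 294) [0.5339 0.298 ]
ring yellow top (array([0.5429, 0.2011]), 0.036, 212) [0.5433 0.2029]
ring yellow side (array([0.5449, 0.2083]), 0.0429, 335) [0.5449 0.209 ]
ring green top (array([0.4363, 0.2841]), 0.0356, 189) [0.4368 0.2851]
ring green side (array([0.4414, 0.29  ]), 0.0398, 285) [0.439  0.2859]
block ((0.5723415017127991, -0.04167470708489418), (0.04418834671378136, 0.05486464500427246), 75.83616638183594)
```

```bash
python3 - <<'E'
from h import *
env.goto([.448,.19,.26],DOWN(7)); p=env.grab_frame("wrist"); cv2.imwrite("pics/w_dock.png",p["image"]); print(p["fx"],p["position"],p["orientation"])
for c,xy in [("blue",(.531,.296)),("yellow",(.543,.202)),("green",(.437,.285))]:
    px,w=near(p,cmask(p["image"],c),xy,.022,.05,True)
    if len(w): print("ring",c,mid(w))
np.savez("dock.npz",**{k:np.array(p[k]) for k in("image","fx","fy","cx","cy","position","orientation")})
env.goto([.572,-.042,.24],DOWN(-14.2)); p=env.grab_frame("wrist"); cv2.imwrite("pics/w_blk.png",p["image"])
px,w=near(p,cmask(p["image"],"blue"),(.57,-.04),.035,.05,True); print("block",cv2.minAreaRect(w.astype(np.float32)))
np.savez("blk.npz",**{k:np.array(p[k]) for k in("image","fx","fy","cx","cy","position","orientation")})
a=cv2.hconcat([cv2.imread("pics/w_dock.png"),p["image"]]); cv2.imwrite("pics/w2.png",cv2.resize(a,(800,300),interpolation=cv2.INTER_AREA))
print(env.read_state()["clock"])
E
```

```text
325.19226210127806 [0.37267336 0.17964928 0.42134672] [-1.61647703e+01 -4.71262043e-02  9.69839794e+01]
ring blue (array([0.5297, 0.294 ]), 0.0368, 580)
ring yellow (array([0.5401, 0.2018]), 0.0366, 820)
ring green (array([0.4361, 0.2841]), 0.0353, 691)
block ((0.5722131133079529, -0.04152226075530052), (0.044084496796131134, 0.05434420704841614), 75.09992980957031)
5.1917
```

View pics/w2.png

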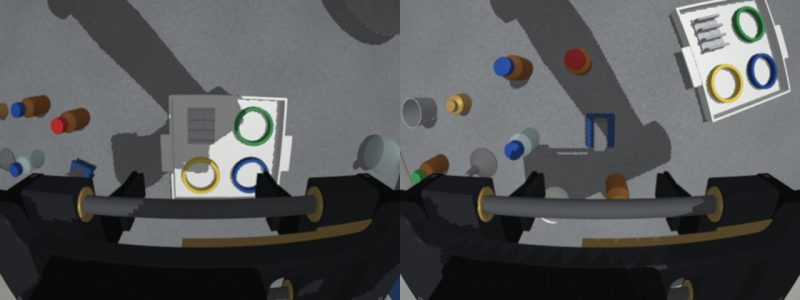

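```bash
python3 - <<'E'
from h import *
p={k:v for k,v in np.load("dock.npz").items()}
# orthographic map at z=.032, tray-aligned (yaw 7), 5 px/mm; image right = tray x, up = tray y
n=400; g=np.mgrid[0:n,0:n]; ly=(n/2-g[0])/5000; lx=(g[1]-n/2)/5000
a=np.radians(7); X=.4481+lx*np.cos(a)-ly*np.sin(a); Y=.1895+lx*np.sin(a)+ly*np.cos(a)
d=np.stack([X,Y,np.full_like(X,.032)],-1).reshape(-1,3)-p["position"]
c=Ro.from_euler("xyz",p["orientation"],degrees=True).inv().apply(d)
x,y,z=c[:,0],-c[:,1],-c[:,2]; r=np.hypot(x,y); th=np.arctan2(r,z)/r
mx=(p["cx"]+p["fx"]*x*th).reshape(n,n).astype(np.float32); my=(p["cy"]+p["fy"]*y*th).reshape(n,n).astype(np.float32)
o=cv2.remap(p["image"],mx,my,cv2.INTER_CUBIC); o=cv2.convertScaleAbs(o,alpha=1.6)
cv2.line(o,(200,0),(200,399),(0,0,255),1); cv2.line(o,(0,200),(399,200),(0,0,255),1)
cv2.rectangle(o,(200-147,200-115),(200+147,200+115),(0,255,0),1)
cv2.imwrite("pics/dock_rect.png",cv2.resize(o,(600,600)))
E
```

```text
(no output)
```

View pics/dock_rect.png

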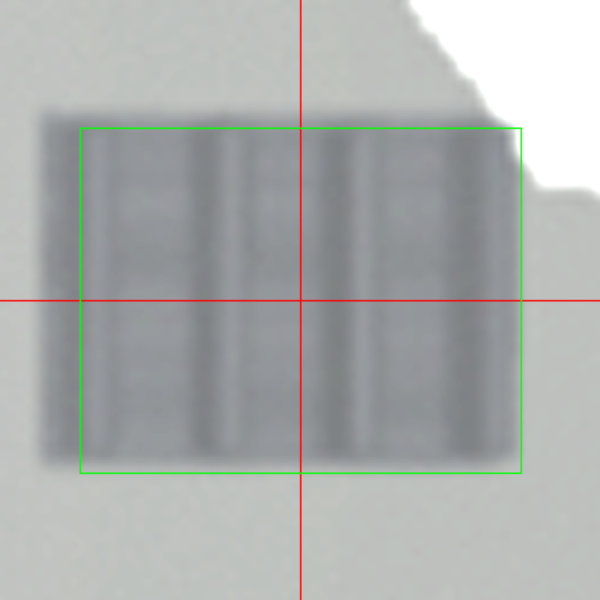

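```bash
python3 - <<'E'
from h import *
bx,by=.5722,-.0416
env.goto([bx,by,.12],DOWN(-14.5)); print(env.move_straight([bx,by,.043],rate=.08,force_limit=15))
env.gripper_to(0,30); print("grip",env.read_state()["opening"]*87)
env.move_straight([bx,by,.2],rate=.15)
env.dwell(.2); f0=env.read_state()["force"]; print("opening",env.read_state()["opening"]*87,f0)
dx,dy=.4475,.1903
env.goto([dx,dy,.16],DOWN(7.0))
env.move_straight([dx,dy,.095],rate=.1)
p=env.grab_frame("wrist"); q=env.grab_frame("side")
cv2.imwrite("pics/pre.png",cv2.hconcat([p["image"][60:360,80:480],cv2.resize(q["image"][190:340,240:440],(400,300))]))
print("stopped",env.move_straight([dx,dy,.053],rate=.03,force_limit=12)); s=env.read_state(); print(s["position"],s["force"],s["clock"])
p=env.grab_frame("side"); cv2.imwrite("pics/post.png",cv2.resize(p["image"][190:340,240:440],(600,450)))
E
```

```text
False
grip 19.56193200641967
opening 19.497144837783235 [ 0.75645557  0.08254922 -2.95802179]
stopped False
[0.44761751 0.19039935 0.05316518] [ 0.29172855 -0.7141108  -2.5812495 ] 12.8417
```

View pics/pre.png

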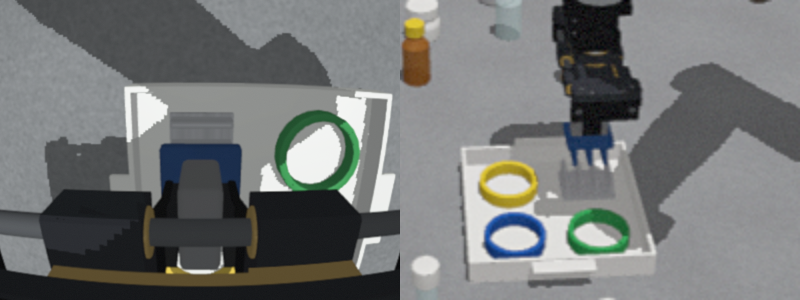

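```bash
cat >> h.py <<'E'
def bottle(src,dst,yp,yd):
    Z=.031
    env.goto([*src,.16],DOWN(yp)); env.gripper_to(.72)
    if env.move_straight([*src,Z],rate=.1,force_limit=12): print("touch on descent",env.read_state()["position"]); env.move_straight([*src,.16]); return
    env.gripper_to(0,20); print("grip mm",env.read_state()["opening"]*87)
    env.move_straight([*src,.18],rate=.15); env.goto([*dst,.18],DOWN(yd)); print("carried",env.read_state()["opening"]*87)
    print("stop",env.move_straight([*dst,Z+.005],rate=.07,force_limit=8),env.read_state()["position"])
    env.gripper_to(.72); env.move_straight([*dst,.18],rate=.15)
E
python3 - <<'E'
from h import *
dx,dy=.4475,.1903
env.gripper_to(.5); env.move_straight([dx,dy,.2],rate=.15)
p=env.grab_frame("side"); cv2.imwrite("pics/post.png",cv2.resize(p["image"][190:340,240:440],(600,450)))
p=env.grab_frame("top"); px,w=near(p,cmask(p["image"],"blue"),(.4475,.19),.045,.045)
print(cv2.minAreaRect(w.astype(np.float32)),len(w))
bottle((.6832,-.0396),(.5418,.2015),-38,-38)
p=env.grab_frame("side"); cv2.imwrite("pics/y.png",cv2.resize(p["image"][170:340,240:440],(600,510)))
print(env.read_state()["clock"])
E
```

```text
((0.0, 0.0), (0.0, 0.0), 0.0) 0
grip mm 39.11008834641056
carried 39.29078278270906
stop False [0.54200416 0.20162819 0.03637299]
25.075
```

View pics/y.png

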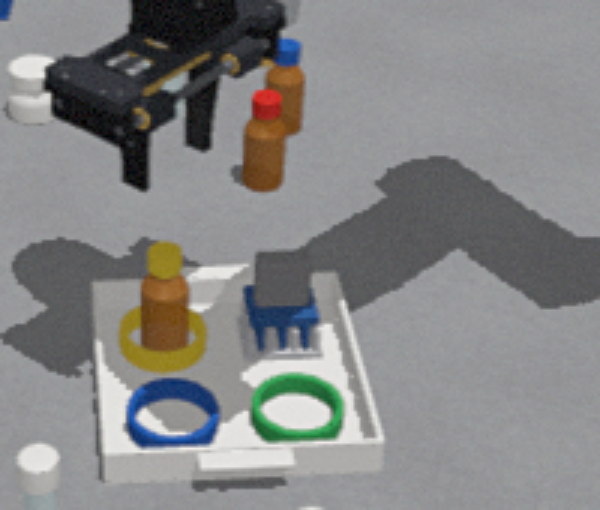

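Yellow stands inside its ring at about (163,310), and the block sits in the dock at about (283,305). I'm continuing with green, then blue.

```bash
python3 - <<'E'
from h import *
bottle((.5567,-.3944),(.4363,.2842),-38,-38)
bottle((.4363,-.1478),(.5305,.295),45,52)
env.goto([.45,-.25,.35],DOWN(0))
p=env.grab_frame("top"); q=env.grab_frame("side"); I=p["image"]
for n,c,xy,z in [("b","blue",(.5305,.295),.099),("y","yellow",(.542,.2015),.099),("g","green",(.4363,.2842),.099),("clear","blue",(.5578,-.1699),.088),("red","red",(.4576,-.0477),.088)]:
    px,w=near(p,cmask(I,c),xy,z-.003,.02 if z>.09 else .03); print(n,mid(w) if len(w) else None)
for t in ("block_grip","bottle_blue_center","bottle_green_center","bottle_yellow_center"):
    for pic in (p,q): print(t,[(np.round(d["xyz"],3).tolist(),round(d["score"],2)) for d in env.search_frame(pic,t)][:2])
cv2.imwrite("pics/final.png",cv2.hconcat([cv2.resize(I[180:300,120:250],(433,400),interpolation=3),cv2.resize(q["image"][230:340,260:370],(360,360))[:360]] if 0 else [cv2.resize(I[180:300,120:250],(400,400),interpolation=2),cv2.resize(q["image"][225:340,255:370],(400,400),interpolation=2)]))
print(env.read_state()["clock"])
E
```

```text
grip mm 39.34839697421292Traceback (most recent call last):
  File "<stdin>", line 2, in <module>
  File "h.py", line 32, in bottle
    env.move_straight([*src,.18],rate=.15); env.goto([*dst,.18],DOWN(yd)); print("carried",env.read_state()["opening"]*87)
                                            ~~~~~~~~^^^^^^^^^^^^^^^^^^^^^
workcell.Unreachable: the arm cannot take that pose within its joint ranges
```

```bash
python3 - <<'E'
from h import *
print(env.read_state()["joint_positions"],env.read_state()["position"])
for d,ys in (((.4363,.2842),(-38,142,-20,160,52,-128)),((.5305,.295),(52,-128)),((.4363,-.1478),(45,-135))):
    for y in ys:
        r=[env.inverse_kinematics([*d,z],DOWN(y)) for z in(.18,.03)]
        print(d,y,[None if a is None else np.round(a,0).tolist() for a in r])
E
```

```text
[-2.17709616e+01  2.93045078e+01  5.81267683e+00 -3.16581619e-02
 -6.66584353e+01 -1.06231087e+02] [ 0.55602725 -0.39397409  0.17853109]
(0.4363, 0.2842) -38 [None, None]
(0.4363, 0.2842) 142 [[51.0, 14.0, -18.0, 0.0, -58.0, 1.0], [51.0, 25.0, -28.0, 0.0, -37.0, 1.0]]
(0.4363, 0.2842) -20 [[51.0, 14.0, -18.0, 0.0, -58.0, -161.0], [51.0, 25.0, -28.0, -0.0, -37.0, -161.0]]
(0.4363, 0.2842) 160 [[51.0, 14.0, -18.0, 0.0, -58.0, 19.0], [51.0, 25.0, -28.0, 0.0, -37.0, 19.0]]
(0.4363, 0.2842) 52 [[51.0, 14.0, -18.0, -0.0, -58.0, -89.0], [51.0, 25.0, -28.0, -0.0, -37.0, -89.0]]
(0.4363, 0.2842) -128 [[51.0, 14.0, -18.0, 0.0, -58.0, 91.0], [51.0, 25.0, -28.0, 0.0, -37.0, 91.0]]
(0.5305, 0.295) 52 [[44.0, 22.0, -6.0, -0.0, -62.0, -82.0], [44.0, 31.0, -15.0, -0.0, -44.0, -82.0]]
(0.5305, 0.295) -128 [[44.0, 22.0, -6.0, 0.0, -62.0, 98.0], [44.0, 31.0, -15.0, 0.0, -44.0, 98.0]]
(0.4363, -0.1478) 45 [[2.0, 8.0, -25.0, 0.0, -56.0, -47.0], [2.0, 21.0, -36.0, 0.0, -33.0, -47.0]]
(0.4363, -0.1478) -135 [[2.0, 8.0, -25.0, 0.0, -56.0, 133.0], [2.0, 21.0, -36.0, 0.0, -33.0, 133.0]]
```

```bash
cat > fin.py <<'E'
from h import *
env.goto([.45,-.25,.35],DOWN(0))
p=env.grab_frame("top"); q=env.grab_frame("side"); I=p["image"]
for n,c,xy,z in [("b","blue",(.5305,.295),.092),("y","yellow",(.542,.2015),.092),("g","green",(.4363,.2842),.092),("clear","blue",(.5578,-.1699),.088),("red","red",(.4576,-.0477),.088)]:
    px,w=near(p,cmask(I,c),xy,z,.022); print(n,mid(w) if len(w) else None)
for t in ("block_grip","bottle_blue_center","bottle_green_center","bottle_yellow_center"):
    for pic in (p,q): print(t,[(np.round(d["xyz"],3).tolist(),round(d["score"],2)) for d in env.search_frame(pic,t)][:2])
cv2.imwrite("pics/final.png",cv2.hconcat([cv2.resize(I[180:300,120:250],(400,400),interpolation=2),cv2.resize(q["image"][225:340,255:370],(400,400),interpolation=2)]))
print(env.read_state()["clock"])
E
python3 - <<'E'
from h import *
d=(.4363,.2842)
env.goto([*d,.18],DOWN(142)); print("carried",env.read_state()["opening"]*87)
print("stop",env.move_straight([*d,.036],rate=.07,force_limit=8),env.read_state()["position"])
env.gripper_to(.72); env.move_straight([*d,.18],rate=.15)
bottle((.4363,-.1478),(.5305,.295),45,52)
import fin
E
```

```text
carried 39.323072599418914
stop False [0.43645422 0.28437823 0.03633309]
grip mm 39.39938118414455
carried 39.277528810136886
stop False [0.53068784 0.29517771 0.03636902]
b (array([0.5305, 0.2947]), 0.0217, 132)
y (array([0.5429, 0.2048]), 0.0215, 160)
g (array([0.4364, 0.2831]), 0.0219, 123)
clear None
red None
block_grip [([0.446, 0.187, 0.042], 0.77)]
block_grip [([0.45, 0.197, 0.061], 0.74)]
bottle_blue_center [([0.527, 0.287, 0.069], 0.5)]
bottle_blue_center [([0.528, 0.305, 0.063], 0.7), ([0.563, 0.214, 0.018], 0.5)]
bottle_green_center [([0.437, 0.276, 0.068], 0.74), ([0.536, 0.193, 0.07], 0.46)]
bottle_green_center [([0.458, -0.034, 0.055], 0.47)]
bottle_yellow_center [([0.537, 0.192, 0.07], 0.78)]
bottle_yellow_center [([0.545, 0.211, 0.071], 0.96)]
50.2583
```

View pics/final.png

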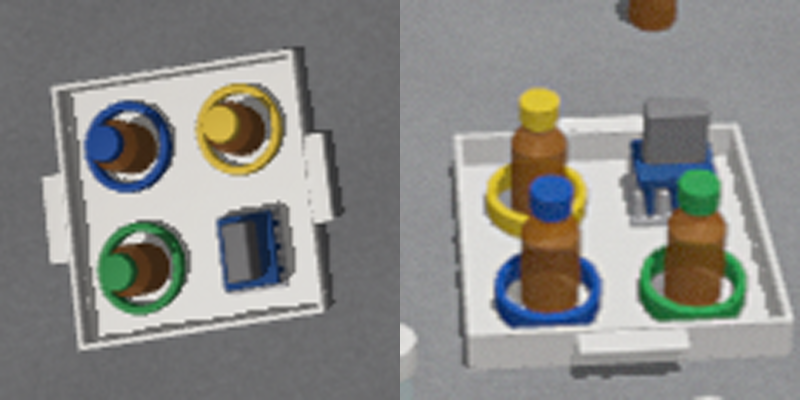

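```bash
python3 - <<'E'
from h import *
env.goto([.214,-.587,.3],DOWN(20))
p=env.grab_frame("top"); q=env.grab_frame("side"); w_=None
for n,c,xy in [("clear","blue",(.5578,-.1699)),("red","red",(.4576,-.0477))]:
    px,w=near(p,cmask(p["image"],c),xy,.088,.03); print(n,mid(w) if len(w) else None, np.hypot(*(mid(w)[0]-xy)) if len(w) else 0)
hsv=cv2.cvtColor(p["image"],cv2.COLOR_BGR2HSV).astype(int)
m=(hsv[...,0]>95)&(hsv[...,0]<130)&(hsv[...,1]>90)&(hsv[...,2]>30)
px,w=near(p,m,(.4475,.19),.045,.04); print("block plate",cv2.minAreaRect(w.astype(np.float32)),len(w))
# caps by brown bodies: amber pixels show bottle footprint at ~shoulder
for n,c,xy in [("b","blue",(.5305,.295)),("y","yellow",(.5418,.2015)),("g","green",(.4363,.2842))]:
    px,w=near(p,cmask(p["image"],c),xy,.099,.016); print("cap",n,w.mean(0).round(4),len(w))
    px,w=near(q,cmask(q["image"],c),xy,.092,.016); print("  side",w.mean(0).round(4),len(w))
a=p["image"]; print(env.read_state()["clock"])
E
```

```text
clear (array([ 0.5578, -0.1699]), 0.0142, 101) 0.0
red (array([ 0.4576, -0.0477]), 0.0137, 99) 0.0
block plate ((0.44826540350914, 0.1879567801952362), (0.05464683100581169, 0.047128718346357346), 7.245666027069092) 198
cap b [0.5304 0.2937] 110
  side [0.532  0.2952] 90
cap y [0.5416 0.2016] 126
  side [0.5433 0.2015] 73
cap g [0.4365 0.2826] 109
  side [0.4386 0.2846] 88
51.8917
```

```bash
python3 -c "
from workcell import env
print(env.close_job())"
```

```text
the job is handed in; nothing more can be done
None
```

I packed the tray and handed the job in at about 52 s on the robot's clock, under the 128 s limit. The hand-in gave no verdict, so these results come from my own last checks.

- **Bottles:** the blue, yellow and green ones stand upright in the rings of their colours. The top and side cameras put each cap axis within about 3 mm of its ring's axis (12 mm allowed).
- **Cold block:** it went down to within 1 mm of the seated height, with no contact stop. Its plate measures about 1 mm across and 2 mm along the fins from the dock centre, and its yaw is about 7.2° against the tray's 7°. I judged final height and level from the insertion depth and the pictures, and did not measure them separately.
- **Decoys:** the red-capped and clear bottles measured no movement in the top view.

**Problems along the way:**
- The arm could not take the first wrist angle I chose for placing green. Nothing moved, and I used the half-turn equivalent instead.
- Two top-view checks found nothing. The first block check after release failed in shadow, and the first decoy check failed with the arm in the way. Both worked when I repeated them with the arm moved aside.
- In the side view the network reported the red-capped bottle as the green one, with a low score. The colour measurement and the picture contradicted it.

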